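# Set up a sample bottle for warming on the stirrer

## Task

Set up the amber sample bottle for its warm bath on the round stirrer, one piece at a time in this order: stand the steel beaker inside the stirrer's raised rim, stand the bottle in the beaker, lower the weight ring over the bottle's neck onto its shoulder, and finally put the black cap over the top of the neck. Set the glass bottle down gently and keep it upright throughout. Let go of each piece before fetching the next, and leave the tube rack, the white-lidded jar and the writing pad where they are.

Things in the scene. Friction and masses are not known exactly. Their poses are not given: they have to be found in the camera images.
- stirrer: Low round laboratory stirrer, fixed to the bench: white disc 130 mm across and 30 mm high, with a small black dial on its side (the dial is on its -x side and sticks out to 75 mm from the centre). On its flat top is a round steel rim 6 mm high, 78 mm inside and 88 mm outside diameter, centred on the disc. Origin: centre of the underside, on the bench; z up. The place where the beaker stands is 30 mm above the origin.
- beaker: Loose straight-sided stainless steel beaker, open at the top, standing upright: 62 mm outside diameter, 60 mm high, wall 3 mm (56 mm inside), bottom 3 mm thick; about 0.2 kg. Origin: centre of the underside; z up.
- bottle: Loose amber glass sample bottle with a white paper band, standing upright: round body 44 mm diameter and 80 mm high with a flat shoulder, above it a straight neck 22 mm diameter and 45 mm long with a flat closed top (125 mm high in all); about 0.18 kg. Origin: centre of the underside; z up along the neck.
- weight: Loose dark steel weight ring lying flat: 54 mm outside, 34 mm hole, 22 mm high; about 0.24 kg. It belongs on the bottle's shoulder, around the neck, its underside then 80 mm above the bottle's origin. Origin: centre of its underside, on the hole's axis; z up.
- cap: Loose round black plastic cap standing mouth down: 41 mm outside diameter, 30 mm high, closed flat top 10 mm thick, below it a hollow 32 mm wide and 20 mm deep that goes over the bottle's neck with play. Seated, the closed top rests on the neck's top and the cap's lower edge is 105 mm above the bottle's origin, 3 mm above the weight ring. About 0.04 kg. Origin: centre of its lower edge; z up.
- rack: Bystander, to be left alone: white tube rack 60 by 130 mm and 57 mm high, holding eight clear tubes with yellow stoppers, 92 mm high in all. Origin: centre of its underside.
- jar: Bystander, to be left alone: squat jar with a white lid, 60 mm diameter, 55 mm high. Origin: centre of its underside.
- pad: Bystander, to be left alone: thick spiral writing pad, white on a brown board, lying flat, 100 by 150 mm, 18 mm thick. Origin: centre of its underside.
Mind the look-alikes: they are no part of the job. What is shaped like the beaker but red is not meant.

How it is judged (in metres and radians):
On the way, in this order (a step that is already met when the one before it is completed fails the run):
1. the beaker stands inside the stirrer's rim, let go (horizontal distance between beaker and stirrer below 0.012 m and z of beaker in the frame of stirrer between 0.026 and 0.034 m and angle between beaker's own z axis and vertical below 0.08 rad and contact force between the fingers and beaker below 0.3 N and linear speed of beaker below 0.02 m/s), for 0.2 s.
2. then the bottle stands in the beaker, let go (all of step 1 and horizontal distance between bottle and beaker below 0.01 m and z of bottle in the frame of beaker between -0.001 and 0.007 m and angle between bottle's own z axis and vertical below 0.08 rad and contact force between the fingers and bottle below 0.3 N and linear speed of bottle below 0.02 m/s), for 0.2 s.
3. then the weight ring lies on the bottle's shoulder around the neck, let go (all of step 2 and horizontal distance between weight and bottle below 0.01 m and z of weight in the frame of bottle between 0.076 and 0.084 m and angle between weight's own z axis and vertical below 0.08 rad and contact force between the fingers and weight below 0.3 N and linear speed of weight below 0.02 m/s), for 0.2 s.
4. then the cap sits on the bottle's neck, let go (all of step 3 and horizontal distance between cap and bottle below 0.008 m and z of cap in the frame of bottle between 0.101 and 0.109 m and angle between cap's own z axis and vertical below 0.08 rad and contact force between the fingers and cap below 0.3 N and linear speed of cap below 0.02 m/s), for 0.2 s.
At the end, for the whole second after the job is handed in: The beaker stands inside the stirrer's rim (within 12 mm of its axis), the bottle on the beaker's floor (10 mm), the weight ring on the bottle's shoulder (10 mm), the cap on the neck (8 mm): each at its seated height within 4 mm, upright within 0.08 rad, released and at rest (all of step 4 and angular speed of each of beaker, bottle, weight, cap below 0.2 rad/s); the robot touches nothing.
It fails at once if the bottle is tipped more than 0.5 rad (angle between bottle's own z axis and vertical above 0.5 rad).
It fails at once if the bottle is dropped into the beaker (faster than 0.5 m/s within 20 mm of its floor) (horizontal distance between bottle and beaker below 0.02 m and z of bottle in the frame of beaker between -0.005 and 0.023 m and distance between beaker and stirrer below 0.05 m and linear speed of bottle above 0.5 m/s).
It fails at once if the rack, the jar or the pad is moved more than 30 mm (distance of any of rack, jar, pad from where it was at the start of the episode above 0.03 m).
It also fails if it takes over 112 s, if anything falls off the work surface, if the arm or the gripper's body presses on something with over 40 N, if the wrist force passes 120 N, or if a joint passes its speed limit or range.

## Robot

A 6-joint arm with a two-finger parallel gripper is mounted at the origin on the work surface. World frame = base frame: x ahead of the robot, y to its left, z up, the work surface at z = 0. Lengths are in m, angles in degrees, forces in N, time in s.
With the tool pointing down it reaches from about 0.25 to 0.725 m from the base axis. Payload 9.7 kg.
Tool frame: the origin (TCP) lies at the very end of the fingers, on their centre line; the grasp point (between the pads) lies 19 mm behind it; z points along the fingers, y is the direction in which the jaws open and shut (so a half turn about z gives the same grasp; the last joint's range is limited). The gripper opens to 85 mm and grips with 20 to 120 N. Pads are 22 mm wide; open, the fingers measure 114 mm over their backs; the gripper's body (76 mm by 85 mm) begins 54 mm behind the grasp point. The pads swing forward as they close: fully open they stand 13 mm farther back than shut.
Start: joints at [64.057, 4.979, 10.078, 95.1, 0, 90], TCP at [0.241, 0.495, 0.231] pointing down, gripper open.
Joint ranges: [-179.16, 179.16], [-48.56, 103.87], [-65.8, 70.77], [-126.05, 130.52], [-82.76, 87.17], [-180, 180]. Speed limits (degrees/s): [127.2, 127.2, 147.25, 180, 180, 180].

## Interface

Orientations are given as [roll, pitch, yaw] about the fixed x, y, z axes, in that order (R = Rz(yaw) Ry(pitch) Rx(roll)).
In Python, from workcell import bot gives the robot as it stands.
- The arm moves only by the shell command python3 -m pendant 'ROWS' [FORCE]. ROWS is JSON, a list that holds one entry, the list of rows, each a list of 7 numbers: the shift along the tool's x, y, z in cm, then the turn, a rotation vector about the tool's x, y, z in rad, then the opening in per cent of the stroke, from 0 (shut) to 100 (fully open). In form: [[[dx, dy, dz, ax, ay, az, gripper], ...]]. A call has 1 to 5 rows; each row shifts and turns the pose as measured when the row begins, along the tool's axes as they then stand; what a row does not reach is not made up. A row lasts 1/12 s, in which the tool goes at most 41.7 mm and 7.16 degrees, less where a joint would pass 70% of its speed; a pose out of reach is approached as far as the arm can. A call with a gripper value outside its range is refused whole. The fingers move at their own pace and stop on an object; FORCE is the grip in N (left out, the last holds). Time passes only in rows, so rows that do not move let the fingers close. It gives the time, the measured TCP pose, the force and the opening at its end, in the units of the state.
- bot.get_obs(): the state, without advancing time (a new reading comes with each control period).
- bot.camera(name): name is "scene" or "top"; returns the picture (400x640x3 uint8, red, green, blue); there is no depth.
- bot.get_calibration(name): a dict with "intrinsics" (3x3 intrinsics, pixels), "D" ([k1, k2, p1, p2, k3] as OpenCV has them; the pictures are not rectified), "pose" (4x4, takes a point from camera to world coordinates). Camera axes: x right, y down, z forward; pixel columns grow to the right and rows downward; lengths in m; the calibration is good to about 2 mm. A picture is of the moment at which its call begins. get_calibration takes no time and is no camera call.
- bot.job_done(): hands the job in, once; it reports no verdict.
Trained networks look in the newest picture that a camera, given by its name, has taken for a name from the list of things; names that differ only in an ending like _2 or _b are one class to them, and where a whole thing is asked for, a point or a joint stands for the part that bears it (a point fixed in the world has none). Each returns a list of dicts, best first, with "confidence" (0 to 1); they miss things now and then, are a little off and sometimes report something else, mostly with a low value. They report only what shows in the picture. A call takes as long as a camera call. They do not tell look-alikes from the thing itself.
- bot.masks_of(camera, thing): "pixels" (400x640 bool, what is visible of it) and "extent" ([left, top, right, bottom] in pixels, round what is visible of it).
- bot.mark_of(camera, thing): "uv" ([column, row] in pixels: a listed point, or the origin of a listed thing).
The state is a dict: "time": time; "q": joint angles; "qd": joint speeds; "joint_efforts": joint torques, N m; "ee_pos": TCP position; "tcp_rot": TCP orientation; "wrist_force": force on the tool from outside, world axes, zero at the start; "torque": the same for the moment, N m; "opening": finger opening in m.
Only numpy, scipy, OpenCV 4.12 (cv2) and the standard library are available. Lean on these libraries where they do the work, as an engineer would, in place of code of your own. Each camera call takes 0.05 s, during which the arm holds its last target. There are 200 camera calls.

## Working session

There is one attempt and no reset: what is moved stays moved. The work goes in short steps, Python scripts to look and compute and a shell command to move; the robot and the scene stay as the last step left them, time stands still between calls to the robot, and variables do not carry over. Pictures are saved under pics/ and viewed, about 12 in all and at most 16, crops included, and the job is handed in when it is done.

```bash
mkdir -p pics; ls
python3 - <<'E'
from workcell import bot
import cv2,numpy as np
o=bot.get_obs();print({k:np.round(v,3).tolist() for k,v in o.items()})
for c in("scene","top"):
    im=bot.camera(c);cv2.imwrite(f"pics/{c}0.png",im[:,:,::-1])
    k=bot.get_calibration(c);print(c,np.round(k["intrinsics"],1).tolist(),k["D"],np.round(k["pose"],3).tolist())
    for t in("stirrer","beaker","bottle","weight","cap","rack","jar","pad"):
        print(t,[(np.round(d["uv"],1).tolist(),round(d["confidence"],2)) for d in bot.mark_of(c,t)],[(np.round(d["extent"]).tolist(),round(d["confidence"],2)) for d in bot.masks_of(c,t)])
E
```

```text
pics
{'time': 0.0, 'q': [64.057, 5.012, 10.033, 95.1, 0.001, 89.999], 'qd': [0.038, -0.083, -0.034, 0.044, 0.087, 0.002], 'joint_efforts': [-0.0, -52.038, 46.481, 0.016, -0.0, -0.0], 'ee_pos': [0.241, 0.494, 0.231], 'tcp_rot': [-179.921, -0.001, 154.058], 'wrist_force': [0.132, 0.891, 0.016], 'torque': [0.02, -0.01, 0.018], 'opening': 0.085}
scene [[375.9, 0.0, 319.1], [0.0, 375.9, 204.8], [0.0, 0.0, 1.0]] [-0.06505617  0.          0.          0.          0.        ] [[-0.114, 0.772, -0.625, 1.313], [0.993, 0.094, -0.064, 0.091], [0.009, -0.628, -0.778, 0.915], [0.0, 0.0, 0.0, 1.0]]
stirrer [([320.4, 173.1], 0.98)] [([301.0, 153.0, 343.0, 188.0], 0.78), ([380.0, 174.0, 392.0, 190.0], 0.52)]
beaker [([248.9, 248.0], 0.75), ([271.3, 217.6], 0.66), ([307.4, 215.8], 0.63)] [([263.0, 195.0, 279.0, 226.0], 0.93), ([299.0, 195.0, 318.0, 222.0], 0.89), ([234.0, 225.0, 261.0, 254.0], 0.82)]
bottle [([346.3, 223.2], 0.79)] [([341.0, 192.0, 358.0, 225.0], 0.72), ([303.0, 155.0, 339.0, 191.0], 0.39)]
weight [([261.1, 166.9], 0.59), ([306.1, 265.8], 0.54)] [([250.0, 160.0, 270.0, 173.0], 0.44)]
c
[... 682 characters left out ...]
[217.0, 274.0, 238.0, 294.0], 0.56)]
beaker [([400.0, 163.8], 0.87), ([386.9, 209.9], 0.79), ([337.2, 219.6], 0.58)] [([372.0, 189.0, 399.0, 219.0], 0.83), ([324.0, 199.0, 353.0, 232.0], 0.78), ([387.0, 143.0, 423.0, 177.0], 0.56)]
bottle [([282.6, 207.9], 0.84)] [([271.0, 196.0, 294.0, 224.0], 0.94), ([411.0, 280.0, 439.0, 307.0], 0.22)]
weight [([425.3, 293.8], 0.76)] [([411.0, 280.0, 437.0, 307.0], 0.61)]
cap [] [([217.0, 275.0, 237.0, 296.0], 0.61)]
rack [([477.8, 191.5], 0.87)] [([452.0, 168.0, 521.0, 207.0], 0.69)]
jar [([333.5, 139.3], 0.69)] [([218.0, 278.0, 241.0, 296.0], 0.74), ([320.0, 123.0, 344.0, 157.0], 0.66)]
pad [([164.4, 192.7], 0.58)] [([128.0, 166.0, 199.0, 218.0], 0.85)]
```

```bash
cat > h.py <<'E'
from workcell import bot
import cv2,numpy as np
from scipy.spatial.transform import Rotation as R
K={c:bot.get_calibration(c) for c in("scene","top")}
def ray(c,uv):
    k=K[c];n=cv2.undistortPoints(np.array([[uv]],float),k["intrinsics"],np.array(k["D"]))[0,0]
    P=np.array(k["pose"]);return P[:3,3],P[:3,:3]@np.r_[n,1]
def at(c,uv,z):
    o,d=ray(c,uv);return o+d*(z-o[2])/d[2]
def proj(c,p):
    k=K[c];T=np.linalg.inv(k["pose"])
    return cv2.projectPoints(np.atleast_2d(p).astype(float),cv2.Rodrigues(T[:3,:3])[0],T[:3,3],k["intrinsics"],np.array(k["D"]))[0][:,0]
def sil(c,pos,prof):
    "silhouette mask of an upright body of revolution, prof=[(r,z0,z1),..]"
    m=np.zeros((400*4,640*4),np.uint8);a=np.linspace(0,2*np.pi,60)
    for r,z0,z1 in prof:
        pts=np.vstack([np.c_[pos[0]+r*np.cos(a),pos[1]+r*np.sin(a),0*a+pos[2]+z] for z in(z0,z1)])
        h=cv2.convexHull(((proj(c,pts)+.5)*4).astype(np.float32)).astype(np.int32)
        cv2.fillConvexPoly(m,h,1)
    return cv2.resize(m.astype(np.float32),(640,400),interpolation=cv2.INTER_AREA)
PROF=dict(beaker=[(.031,0,.06)],bottle=[(.022,0,.08),(.011,.08,.125)],weight=[(.027,0,.022)],cap=[(.0205,0,.03)],stirrer=[(.065,0,.03)],jar=[(.03,0,.055)])
def fit(thing,guess,z=0,cams=("scene","top"),R_=25):
    "fit x,y by matching silhouettes to the mask nearest guess"
    from scipy.optimize import minimize
    ms=[]
    for c in cams:
        uv=proj(c,[guess[0],guess[1],z+.02])[0]
        b=[d["pixels"] for d in bot.masks_of(c,thing) if np.hypot(*(np.argwhere(d["pixels"]).mean(0)[::-1]-uv))<R_]
        if b: ms.append((c,b[0].astype(float)))
    f=lambda p,M:sum(np.abs(sil(c,[p[0],p[1],z],PROF[thing])-m).sum()/m.sum() for c,m in M)
    g=lambda M:minimize(f,guess,args=(M,),method="Nelder-Mead",options=dict(initial_simplex=np.array(guess)+[[0,0],[.015,0],[0,.015]],xatol=2e-4))
    for M in ms:
        r=g([M]);print(thing,M[0],np.round(r.x,4),round(r.fun,3))
    r=g(ms);print(thing,"both",np.round(r.x,4),round(r.fun,3));return r.x
def save(c,box,s,name):
    im=bot.camera(c)[box[1]:box[3],box[0]:box[2],::-1];cv2.imwrite("pics/"+name,cv2.resize(im,None,fx=s,fy=s,interpolation=cv2.INTER_CUBIC))
E
python3 - <<'E'
from h import *
for n,uv in dict(stirrer=(329.2,287.8),b1=(400,163.8),b2=(386.9,209.9),b3=(337.2,219.6),bottle=(282.6,207.9),weight=(425.3,293.8),cap=(227,285),jar=(333.5,139.3),rack=(477.8,191.5),pad=(164.4,192.7)).items():
    print(n,at("top",uv,0 if n!="cap" else .02).round(3))
save("top",(110,100,550,340),1.8,"t1.png")
save("scene",(150,130,490,300),2.3,"s1.png")
E
```

```text
stirrer [0.456 0.005 0.   ]
b1 [ 0.742 -0.165  0.   ]
b2 [ 0.632 -0.13   0.   ]
b3 [ 0.61  -0.015  0.   ]
bottle [0.639 0.111 0.   ]
weight [ 0.442 -0.209  0.   ]
cap [0.464 0.229 0.02 ]
jar [ 0.804 -0.009  0.   ]
rack [ 0.674 -0.342  0.   ]
pad [0.676 0.383 0.   ]
```

View pics/t1.png

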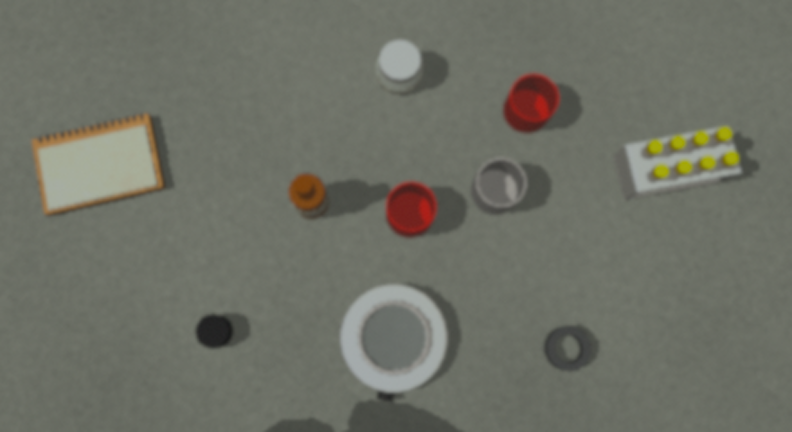

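View pics/s1.png

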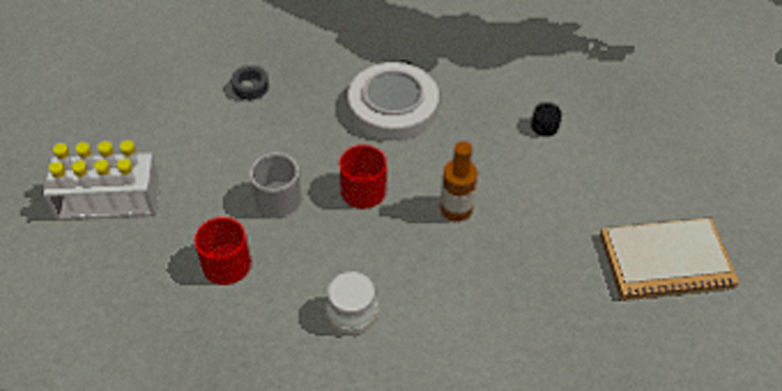

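Three beaker-like things in the top picture: (387,210) grey steel, (337,220) red and (400,164) red. The grey one at (387,210) is meant, which is (277,185) in the scene crop. The bottle is at (283,208), the weight at (425,293), the cap at (228,285) and the stirrer at (329,288). I'll refine the positions and confirm the beaker in one crop.

Run:
```python
from h import *
save("top",(310,130,440,240),5,"t2.png");bot.camera("scene")
for n,g in dict(stirrer=(.456,.005),beaker=(.632,-.13),bottle=(.639,.111),weight=(.442,-.209),cap=(.464,.229),).items():
    fit(n,g)
```

```text
stirrer scene [0.4557 0.0065] 0.035
stirrer both [0.4557 0.0065] 0.035
beaker scene [ 0.6407 -0.1252] 0.143
beaker top [ 0.6404 -0.1238] 0.051
beaker both [ 0.6406 -0.1244] 0.199
bottle scene [0.6253 0.1091] 0.118
bottle top [0.627  0.1105] 0.125
bottle both [0.6266 0.1094] 0.252
weight scene [ 0.44  -0.207] 0.294
weight top [ 0.442  -0.2052] 0.715
weight both [ 0.4424 -0.2064] 1.018
cap scene [0.4648 0.2244] 0.182
cap top [0.4671 0.226 ] 0.067
cap both [0.4665 0.2255] 0.273
```

View pics/t2.png

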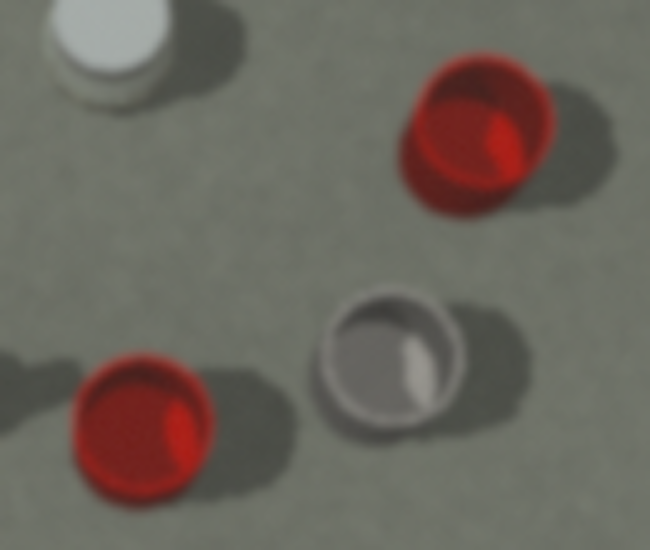

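```bash
python3 -m pendant '[[[0,0,0,0,0,0.124,100],[0,0,0,0,0,0.124,100],[0,0,0,0,0,0.124,100],[0,0,0,0,0,0.124,100],[0,0,0,0,0,0.124,100]]]' 40; python3 -m pendant '[[[0,0,0,0,0,0.124,100],[0,0,0,0,0,0.124,100],[0,0,0,0,0,0.124,100],[0,0,0,0,0,0.124,100],[0,0,0,0,0,0,100]]]'
```

```text
time: 2.82
ee_pos: [0.2406, 0.4946, 0.2313]
tcp_rot: [180.0, 0.0, 118.1]
wrist_force: [-0.1, -0.7, -0.3]
opening: 0.0853
time: 3.23
ee_pos: [0.2406, 0.4946, 0.2313]
tcp_rot: [180.0, -0.0, 89.1]
wrist_force: [0.5, 0.3, -0.2]
opening: 0.0856
```

The grey steel beaker is confirmed at (390,355) in the crop; its two neighbours are red. Moving to it now.

```bash
python3 -m pendant '[[[-3.4,2.2,0,0,0,0,100],[-3.4,2.2,0,0,0,0,100],[-3.4,2.2,0,0,0,0,100],[-3.4,2.2,0,0,0,0,100],[-3.4,2.2,0,0,0,0,100]]]' | grep ee; python3 -m pendant '[[[-3.4,2.2,0,0,0,0,100],[-3.4,2.2,0,0,0,0,100],[-3.4,2.2,0,0,0,0,100],[-3.4,2.2,0,0,0,0,100],[-3.4,2.2,0,0,0,0,100]]]' |grep ee; python3 -m pendant '[[[-3.4,2.2,0,0,0,0,100],[-3.4,2.2,0,0,0,0,100],[-3.4,2.2,0,0,0,0,100],[-3.4,2.2,0,0,0,0,100],[-3.4,2.2,0,0,0,0,100]]]'
```

```text
ee_pos: [0.349, 0.3238, 0.229]
ee_pos: [0.4652, 0.1502, 0.2301]
time: 4.48
ee_pos: [0.5852, -0.0203, 0.2313]
tcp_rot: [179.7, -0.1, 93.8]
wrist_force: [0.7, 0.6, -0.3]
opening: 0.0856
```

```bash
python3 -m pendant '[[[-3.6,1.6,0,0,0,0,100],[-3.6,1.6,0,0,0,0,100],[-3.5,1.6,0,0,0,0,100],[0,0,2,0,0,0.065,100],[0,0,2,0,0,0,100]]]'
```

```text
time: 4.9
ee_pos: [0.6486, -0.138, 0.1915]
tcp_rot: [179.4, 0.0, 90.9]
wrist_force: [-0.5, 0.1, -1.1]
opening: 0.0854
```

```bash
python3 -m pendant '[[[1.3,-0.8,2,0,0,0,100],[0,0,3,0,0,0,100],[0,0,2,0,0,0,100],[0,0,1,0,0,0,100],[0,0,0,0,0,0,100]]]'
```

```text
time: 5.32
ee_pos: [0.6401, -0.1274, 0.1022]
tcp_rot: [179.7, -0.0, 91.8]
wrist_force: [-0.7, -0.8, 0.7]
opening: 0.0853
```

```bash
python3 -m pendant '[[[0.3,0,2,0,0,0.015,100],[0,0,2,0,0,0.015,100],[0,0,2,0,0,0,100],[0,0,1.3,0,0,0,100],[0,0,0,0,0,0,100]]]';python3 -m pendant '[[[0,0,0,0,0,0,0],[0,0,0,0,0,0,0],[0,0,0,0,0,0,0],[0,0,0,0,0,0,0],[0,0,0,0,0,0,0]]]' 50
```

```text
time: 5.73
ee_pos: [0.6436, -0.1248, 0.0331]
tcp_rot: [179.3, 0.1, 90.6]
wrist_force: [-1.3, 0.7, -0.7]
opening: 0.0855
time: 6.15
ee_pos: [0.6459, -0.1253, 0.039]
tcp_rot: [179.0, 0.1, 90.8]
wrist_force: [0.4, -0.7, -3.0]
opening: 0.0603
```

```bash
python3 -m pendant '[[[0,0,0,0,0,0,0],[0,0,0,0,0,0,0],[0,0,0,0,0,0,0]]]' 50;  python3 -m pendant '[[[0,0,-2,0,0,0,0],[0,0,-2,0,0,0,0],[0,0,-2,0,0,0,0],[0,0,0,0,0,0,0],[0,0,0,0,0,0,0]]]'; python3 -c "
from h import *
save('scene',(210,170,350,290),4,'s3.png')"
```

```text
time: 6.4
ee_pos: [0.6462, -0.1254, 0.0399]
tcp_rot: [178.9, 0.1, 90.8]
wrist_force: [0.8, 0.2, -2.2]
opening: 0.0603
time: 6.82
ee_pos: [0.6437, -0.125, 0.0994]
tcp_rot: [179.2, 0.1, 90.8]
wrist_force: [0.1, -0.4, -3.0]
opening: 0.0605
```

View pics/s3.png

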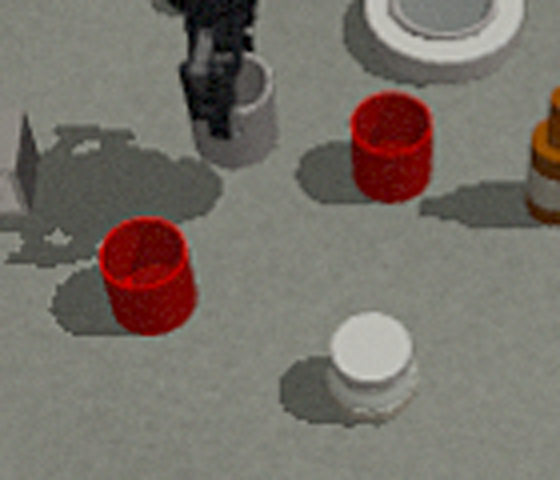

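The beaker, at (235,120) in the picture, is held and lifted; the red neighbours have not moved. Carrying it to the stirrer.

```bash
python3 -m pendant '[[[0,0,-3,0,0,0,0],[0,0,-2,0,0,0,0],[1.6,-2.4,0,0,0,0,0],[2.2,-3.1,0,0,0,0,0],[2.2,-3.1,0,0,0,0,0]]]' |grep ee;  python3 -m pendant '[[[2.2,-3.1,0,0,0,0,0],[2.2,-3.1,0,0,0,0,0],[1.6,-2.4,0,0,0,0,0],[0,0,0,0,0,0,0],[0,0,0,0,0,0,0]]]'
```

```text
ee_pos: [0.5563, -0.0676, 0.1395]
time: 7.7
ee_pos: [0.4583, -0.0034, 0.1312]
tcp_rot: [-179.8, -0.1, 90.7]
wrist_force: [0.2, -0.5, -3.3]
opening: 0.0608
```

```bash
python3 -m pendant '[[[1.0,-0.3,1,0,0,0,0],[0,0,1.5,0,0,0,0],[0,0,1.5,0,0,0,0],[0,0,0.5,0,0,0,0],[0,0,0,0,0,0,0]]]';python3 -c "
from h import *
save('scene',(270,120,370,220),5,'s4.png')"
```

```text
time: 8.12
ee_pos: [0.4558, 0.0061, 0.0815]
tcp_rot: [-179.8, -0.0, 90.6]
wrist_force: [1.1, 0.1, -2.0]
opening: 0.0605
```

View pics/s4.png

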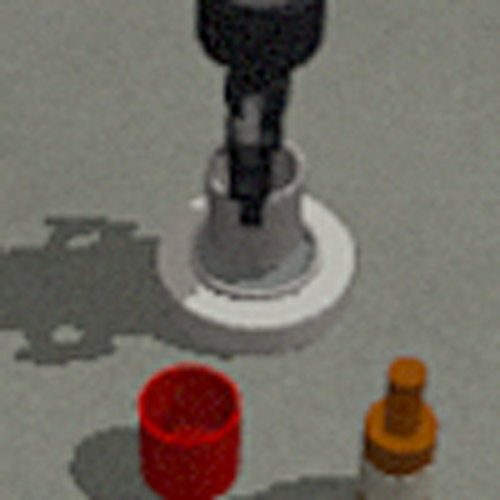

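The beaker, at (253,215) in the crop, is over the middle of the rim and about a centimetre above it. Lowering slowly.

```bash
python3 -m pendant '[[[0,0,0.5,0,0,0,0],[0,0,0.3,0,0,0,0],[0,0,0.1,0,0,0,0],[0,0,0,0,0,0,0]]]'; python3 -m pendant '[[[0,0,0.3,0,0,0,0],[0,0,0.2,0,0,0,0],[0,0,0,0,0,0,0]]]'
```

```text
time: 8.5
ee_pos: [0.4573, 0.0054, 0.0733]
tcp_rot: [-179.8, -0.0, 90.6]
wrist_force: [-1.1, -0.4, -1.8]
opening: 0.0604
time: 8.75
ee_pos: [0.4579, 0.0053, 0.0687]
tcp_rot: [-179.9, -0.0, 90.6]
wrist_force: [-0.1, -0.2, -2.0]
opening: 0.0605
```

```bash
python3 -m pendant '[[[0,-0.2,0.3,0,0,0,0],[0,0,0,0,0,0,0]]]'|grep -v rot; python3 -m pendant '[[[0,0,0.3,0,0,0,0],[0,0,0,0,0,0,0]]]'|grep -v rot; python3 -m pendant '[[[0,0,0.3,0,0,0,0],[0,0,0,0,0,0,0]]]'|grep -v rot
```

```text
time: 8.92
ee_pos: [0.4566, 0.0053, 0.0665]
wrist_force: [-0.4, -0.1, -2.0]
opening: 0.0604
time: 9.08
ee_pos: [0.4569, 0.0055, 0.0669]
wrist_force: [1.0, 0.3, -2.2]
opening: 0.0603
time: 9.25
ee_pos: [0.4574, 0.0057, 0.0665]
wrist_force: [-0.7, -0.4, -2.9]
opening: 0.0603
```

```bash
python3 -m pendant '[[[0,0,0.6,0,0,0,0],[0,0,0.4,0,0,0,0]]]'|grep -v rot; python3 -m pendant '[[[0,0,0,0,0,0,0],[0,0,0,0,0,0,0]]]'|grep -v rot
```

```text
time: 9.42
ee_pos: [0.458, 0.0061, 0.0643]
wrist_force: [-20.7, -1.6, 43.9]
opening: 0.0602
time: 9.58
ee_pos: [0.4581, 0.0061, 0.0659]
wrist_force: [-0.6, 0.3, -1.7]
opening: 0.0603
```

It is seated: the push met 44 N at z of about 65 mm. Releasing and rising.

```bash
python3 -m pendant '[[[0,0,0.1,0,0,0,100],[0,0,0,0,0,0,100],[0,0,0,0,0,0,100],[0,0,0,0,0,0,100],[0,0,0,0,0,0,100]]]'; python3 -m pendant '[[[0,0,-2,0,0,0,100],[0,0,-3,0,0,0,100],[0,0,-3.5,0,0,0,100],[0,0,-3.5,0,0,0,100],[0,0,-3.5,0,0,0,100]]]';python3 -m pendant '[[[0,0,-2,0,0,0,100],[0,0,0,0,0,0,100]]]'; python3 -c "
from h import *
bot.camera('top');bot.camera('scene')
fit('beaker',(.456,.006),.03)"
```

```text
time: 10.0
ee_pos: [0.4578, 0.0061, 0.0625]
tcp_rot: [179.2, -0.1, 90.7]
wrist_force: [0.7, 0.4, 0.5]
opening: 0.0852
time: 10.42
ee_pos: [0.4515, 0.0057, 0.2132]
tcp_rot: [-179.8, -0.1, 90.7]
wrist_force: [1.1, -0.2, -0.3]
opening: 0.0855
time: 10.58
ee_pos: [0.4532, 0.0057, 0.2407]
tcp_rot: [179.8, -0.1, 90.7]
wrist_force: [0.9, -0.3, 0.4]
opening: 0.0856
beaker scene [0.4543 0.0041] 0.077
beaker both [0.4543 0.0041] 0.077
```

Step 1 is placed. Moving over the bottle.

```bash
python3 -m pendant '[[[2,3.2,0,0,0,0,100],[2,3.4,0,0,0,0,100],[2,3.4,0,0,0,0,100],[2,3.4,0,0,0,0,100],[1.5,2.6,0,0,0,0,100]]]'|grep ee;  python3 -m pendant '[[[0,0,1.5,0,0,0,100],[0,0,2,0,0,0,100],[0,0,1.5,0,0,0,100],[0,0,0,0,0,0,100],[0,0,0,0,0,0,100]]]'
```

```text
ee_pos: [0.6102, 0.1031, 0.2278]
time: 11.62
ee_pos: [0.6119, 0.1072, 0.1608]
tcp_rot: [-178.3, 0.1, 90.6]
wrist_force: [-0.2, -1.1, 0.4]
opening: 0.0854
```

```bash
python3 -m pendant '[[[0.2,1.5,0,-0.03,0,0,100],[0,0,0,0,0,0,100]]]';  python3 -c "
from h import *
save('scene',(300,120,400,240),5,'s5.png');bot.camera('top');fit('bottle',(.6266,.1094))"
```

```text
time: 11.78
ee_pos: [0.6261, 0.1091, 0.1593]
tcp_rot: [-179.9, 0.2, 90.6]
wrist_force: [0.4, -0.0, -0.5]
opening: 0.0854
bottle scene [0.6263 0.11  ] 0.157
bottle both [0.6263 0.11  ] 0.157
```

View pics/s5.png

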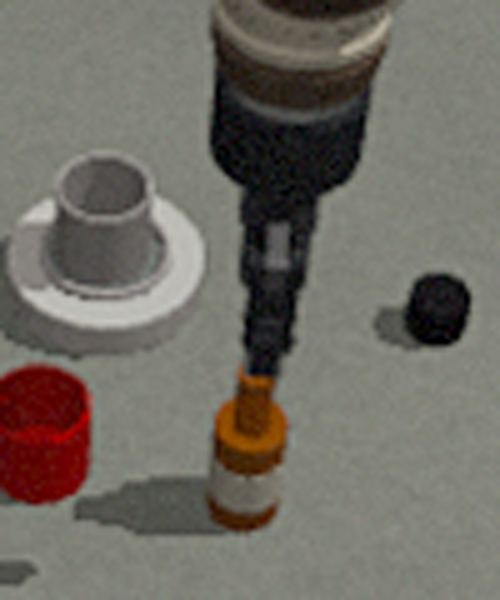

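The beaker (105,225 in the crop) stands upright inside the rim, and the fingers are above the bottle's neck (257,380). Descending.

```bash
python3 -m pendant '[[[0,0,1.5,0,0,0,100],[0,0,2,0,0,0,100],[0,0,2,0,0,0,100],[0,0,1,0,0,0,100],[0,0,0,0,0,0,100]]]';python3 -m pendant '[[[0,0,0,0,0,0,100],[0,0,0,0,0,0,100]]]'
```

```text
time: 12.4
ee_pos: [0.6251, 0.1083, 0.0979]
tcp_rot: [179.9, 0.1, 90.6]
wrist_force: [-1.2, -0.1, -0.5]
opening: 0.0854
time: 12.57
ee_pos: [0.6249, 0.1082, 0.0991]
tcp_rot: [179.9, 0.1, 90.5]
wrist_force: [0.0, 0.3, -0.4]
opening: 0.0856
```

```bash
python3 -m pendant '[[[0.15,0.15,0.6,0,0,0,60],[0,0,0.1,0,0,0,40],[0,0,0,0,0,0,30],[0,0,0,0,0,0,0],[0,0,0,0,0,0,0]]]' 40;python3 -m pendant '[[[0,0,0,0,0,0,0],[0,0,0,0,0,0,0],[0,0,0,0,0,0,0],[0,0,0,0,0,0,0],[0,0,0,0,0,0,0]]]'
```

```text
time: 12.98
ee_pos: [0.6282, 0.1102, 0.0953]
tcp_rot: [179.6, 0.1, 90.6]
wrist_force: [-0.2, -1.1, 0.2]
opening: 0.0257
time: 13.4
ee_pos: [0.6283, 0.1102, 0.0955]
tcp_rot: [179.6, 0.0, 90.5]
wrist_force: [-0.4, -0.2, -0.4]
opening: 0.0204
```

```bash
python3 -m pendant '[[[0,0,-1,0,0,0,0],[0,0,-2,0,0,0,0],[0,0,-2.5,0,0,0,0],[0,0,-3,0,0,0,0],[0,0,-3,0,0,0,0]]]';python3 -m pendant '[[[0,0,-2,0,0,0,0],[0,0,-1,0,0,0,0],[0,0,0,0,0,0,0]]]'; python3 -c "
from h import *
save('scene',(290,100,420,240),4,'s6.png')"
```

```text
time: 13.82
ee_pos: [0.6235, 0.1096, 0.2077]
tcp_rot: [-179.6, 0.2, 90.5]
wrist_force: [1.0, 0.2, -1.7]
opening: 0.0207
time: 14.07
ee_pos: [0.6245, 0.1098, 0.2485]
tcp_rot: [179.9, 0.1, 90.5]
wrist_force: [0.6, 0.3, -1.9]
opening: 0.0206
```

View pics/s6.png

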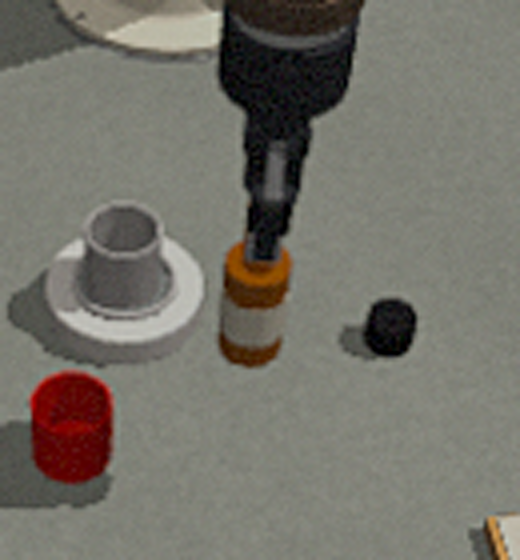

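The bottle (252,310) hangs upright and clear, and the beaker is unobstructed. I'll measure the beaker for the fit while carrying the bottle partway.

```bash
python3 -c "
from h import *
bot.camera('top');bot.camera('scene');fit('beaker',(.456,.006),.03);fit('stirrer',(.456,.006),0)"; python3 -m pendant '[[[-1.2,-2,0,0,0,0,0],[-1.8,-3,0,0,0,0,0],[-1.8,-3,0,0,0,0,0],[-1.8,-3,0,0,0,0,0],[-1.2,-2,0,0,0,0,0]]]'|grep ee; python3 -m pendant '[[[-0.8,-1.2,0,0,0,0,0],[-0.3,-0.6,0,0,0,0,0],[0,0,0,0,0,0,0],[0,0,0,0,0,0,0]]]'
```

```text
beaker scene [0.4564 0.005 ] 0.067
beaker top [0.4575 0.0054] 0.242
beaker both [0.4575 0.0054] 0.314
stirrer scene [0.4571 0.0085] 0.606
stirrer top [0.4579 0.0049] 1.2
stirrer both [0.4578 0.0062] 1.817
ee_pos: [0.4909, 0.0301, 0.2358]
time: 15.17
ee_pos: [0.468, 0.0165, 0.2355]
tcp_rot: [-179.1, 0.2, 90.6]
wrist_force: [0.3, 0.7, -1.5]
opening: 0.0209
```

```bash
python3 -m pendant '[[[-1.0,-1.1,0.5,-0.015,0,0,0],[0,0,1,0,0,0,0],[0,0,0.5,0,0,0,0],[0,0,0,0,0,0,0]]]'; python3 -c "
from h import *
save('scene',(270,120,370,220),5,'s7.png');im=bot.camera('top')"
```

```text
time: 15.5
ee_pos: [0.4598, 0.0078, 0.2135]
tcp_rot: [-179.9, 0.2, 90.7]
wrist_force: [0.0, 0.4, -2.7]
opening: 0.0211
```

View pics/s7.png

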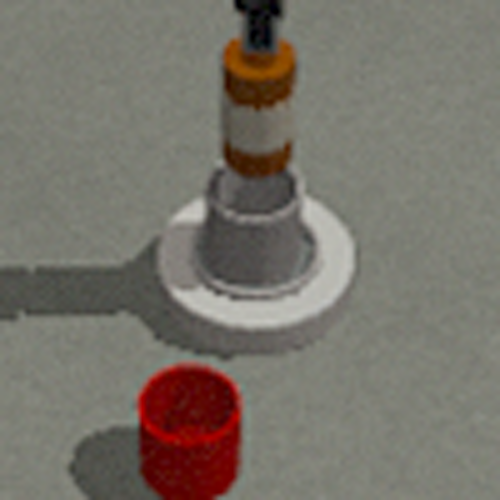

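The bottle (259,110) hangs upright over the beaker's mouth (255,190), about 2 mm to the +y side. I'll correct that and lower.

```bash
python3 -m pendant '[[[-0.25,-0.25,0.8,0,0,0,0],[0,0,0.8,0,0,0,0],[0,0,0.3,0,0,0,0],[0,0,0,0,0,0,0]]]'
```

```text
time: 15.93
ee_pos: [0.4584, 0.0058, 0.1934]
tcp_rot: [-179.9, 0.2, 90.8]
wrist_force: [-0.8, 0.2, -2.2]
opening: 0.0208
```

```bash
python3 -m pendant '[[[0,-0.1,0.8,0,0,0,0],[0,0,0.8,0,0,0,0],[0,0,0.8,0,0,0,0],[0,0,0.3,0,0,0,0],[0,0,0,0,0,0,0]]]'
```

```text
time: 16.35
ee_pos: [0.4571, 0.0057, 0.163]
tcp_rot: [-179.9, 0.2, 90.8]
wrist_force: [-0.6, -0.7, -1.7]
opening: 0.0207
```

```bash
python3 -m pendant '[[[0,0,0.7,0,0,0,0],[0,0,0.7,0,0,0,0],[0,0,0.7,0,0,0,0],[0,0,0.4,0,0,0,0],[0,0,0.1,0,0,0,0]]]'|grep -v rot; python3 -m pendant '[[[0,0,0.3,0,0,0,0],[0,0,0.3,0,0,0,0],[0,0,0.3,0,0,0,0]]]'
```

```text
time: 16.77
ee_pos: [0.4571, 0.0056, 0.1344]
wrist_force: [1.3, 0.4, -1.7]
opening: 0.0207
time: 17.02
ee_pos: [0.4581, 0.0054, 0.1281]
tcp_rot: [179.8, 0.2, 90.8]
wrist_force: [-12.8, -0.3, 47.5]
opening: 0.0207
```

Contact came at the expected height. Letting go and rising straight up; the opening fingers must clear the neck.

```bash
python3 -m pendant '[[[0,0,0,0,0,0,0],[0,0,0.05,0,0,0,30],[0,0,0,0,0,0,50],[0,0,0,0,0,0,80],[0,0,0,0,0,0,80]]]'; python3 -m pendant '[[[0,0,-1,0,0,0,80],[0,0,-2,0,0,0,80],[0,0,-3,0,0,0,100],[0,0,-3,0,0,0,100],[0,0,-1,0,0,0,100]]]'; python3 -c "
from h import *
save('scene',(270,120,370,220),5,'s8.png');bot.camera('top');fit('bottle',(.456,.006),.033)"
```

```text
time: 17.43
ee_pos: [0.4595, 0.0054, 0.1299]
tcp_rot: [179.5, 0.2, 90.8]
wrist_force: [0.6, -0.3, -0.2]
opening: 0.0612
time: 17.85
ee_pos: [0.4563, 0.0057, 0.2318]
tcp_rot: [180.0, 0.2, 90.8]
wrist_force: [1.1, -0.5, -0.2]
opening: 0.0853
bottle scene [0.4264 0.0017] 0.618
bottle both [0.4264 0.0017] 0.618
```

View pics/s8.png

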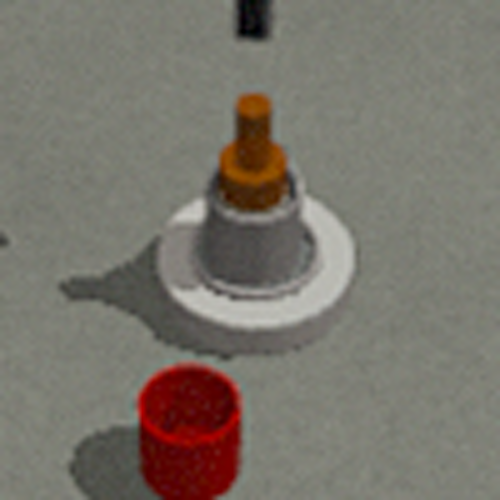

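The bottle stands upright in the beaker, neck at (253,125) in the crop. (The silhouette fit is void there, as the beaker hides the body.) On to the weight.

```bash
python3 -m pendant '[[[-2.5,-0.1,0,0,0,0,100],[-3.5,-0.3,0,0,0,0,100],[-3.5,-0.3,0,0,0,0,100],[-3.5,-0.3,0,0,0,0,100],[-3,-0.3,0,0,0,0,100]]]'|grep ee;  python3 -m pendant '[[[-1,0,0,0,0,0,100],[0,0,2,0,0,0,100],[0,0,2,0,0,0,100],[0,0,1.5,0,0,0,100],[0,0,0,0,0,0,100]]]'
python3 - <<'E'
from h import *
PROF['neck']=[(.011,0.08,.125)]
for c in('scene','top'):
    im=bot.camera(c)
    # ring: hull of dark pixels near expected
    u=proj(c,[.442,-.206,.011])[0].astype(int);print(c,u)
    for d in bot.masks_of(c,'weight'):
        h=cv2.convexHull(np.argwhere(d['pixels'])[:,::-1].astype(np.int32));(x,y),r=cv2.minEnclosingCircle(h);M=cv2.moments(h)
        print(d['confidence'],(M['m10']/M['m00'],M['m01']/M['m00']),at(c,(M['m10']/M['m00'],M['m01']/M['m00']),.011).round(4))
    print(proj(c,[.442,-.206,.011]))
save('top',(380,250,480,350),5,'t9.png')
E
```

```text
ee_pos: [0.443, -0.1547, 0.2195]
time: 18.88
ee_pos: [0.4387, -0.1702, 0.1552]
tcp_rot: [-178.7, -0.2, 90.8]
wrist_force: [1.0, 0.3, -0.5]
opening: 0.0855
scene [258 165]
0.59 (258.5123287671233, 165.2164383561644) [ 0.4416 -0.2066  0.011 ]
0.45 (439.6345951629863, 242.3640378548896) [0.6839 0.3777 0.011 ]
[[258.66832993 165.32596061]]
top [425 293]
0.18 (164.31385538757715, 191.21306834267594) [0.6775 0.3795 0.011 ]
[[425.00321054 293.67160433]]
```

View pics/t9.png

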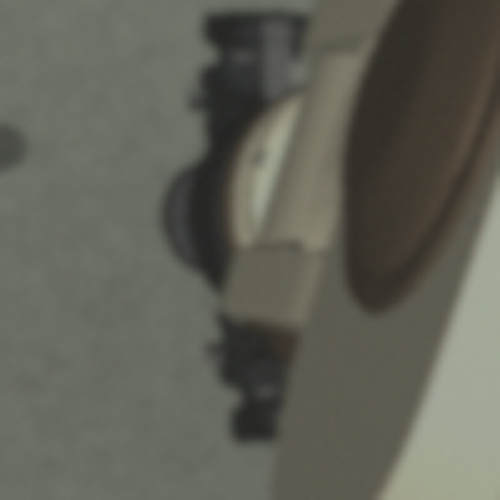

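The top view is hidden by the arm. The scene camera confirms the ring at (0.442,-0.206). Going down over it.

```bash
python3 -m pendant '[[[-1.8,0.15,1,-0.02,0,0,100],[-1.8,0.15,1,0,0,0,100],[0,0,1,0,0,0,100],[0,0,0,0,0,0,100],[0,0,0,0,0,0,100]]]'|grep -v open;  python3 -m pendant '[[[0,0,2,0,0,0,100],[0,0,2,0,0,0,100],[0,0,2,0,0,0,100],[0,0,0,0,0,0,100],[0,0,0,0,0,0,100]]]'
```

```text
time: 19.55
ee_pos: [0.4473, -0.2073, 0.1345]
tcp_rot: [179.3, 0.2, 91.1]
wrist_force: [0.4, -1.3, -0.4]
time: 19.97
ee_pos: [0.4506, -0.2057, 0.0783]
tcp_rot: [178.9, 0.3, 91.2]
wrist_force: [-0.1, -0.3, -0.3]
opening: 0.0857
```

```bash
python3 -m pendant '[[[0,-0.9,1,0.02,0,0,100],[0,0,2,0,0,0,100],[0,0,1.5,0,0,0,100],[0,0,0.5,0,0,0,100],[0,0,0,0,0,0,100]]]'
```

```text
time: 20.38
ee_pos: [0.4426, -0.2063, 0.032]
tcp_rot: [180.0, 0.5, 91.3]
wrist_force: [-0.6, -0.1, 0.7]
opening: 0.0858
```

```bash
python3 -m pendant '[[[0,0,1,0,0,0,100],[0,0,1,0,0,0,100],[0,0,0.6,0,0,0,100],[0,0,0.3,0,0,0,100],[0,0,0,0,0,0,100]]]'; python3 -m pendant '[[[0,0,0,0,0,0,75],[0,0,0,0,0,0,70],[0,0,0,0,0,0,66]]]' 40
```

```text
time: 20.8
ee_pos: [0.4436, -0.2072, 0.003]
tcp_rot: [179.9, 0.6, 91.3]
wrist_force: [-0.0, -0.7, -0.2]
opening: 0.0853
time: 21.05
ee_pos: [0.4438, -0.2073, 0.0034]
tcp_rot: [179.9, 0.6, 91.3]
wrist_force: [0.2, -0.8, -0.3]
opening: 0.0565
```

```bash
python3 -m pendant '[[[0.1,0,0,0,0,0,0],[0,0,0,0,0,0,0],[0,0,0,0,0,0,0],[0,0,0,0,0,0,0],[0,0,0,0,0,0,0]]]' 60;  python3 -m pendant '[[[0,0,-1,0,0,0,0],[0,0,-1.5,0,0,0,0],[0,0,-2,0,0,0,0],[0,0,-1,0,0,0,0],[0,0,0,0,0,0,0]]]'; python3 -c "
from h import *
save('scene',(205,110,325,210),5,'s10.png')"
```

```text
time: 21.47
ee_pos: [0.4438, -0.2066, 0.0043]
tcp_rot: [179.8, 0.6, 91.3]
wrist_force: [1.2, -0.3, -1.2]
opening: 0.0517
time: 21.88
ee_pos: [0.4424, -0.2053, 0.0619]
tcp_rot: [-180.0, 0.5, 91.3]
wrist_force: [0.0, -1.1, -2.2]
opening: 0.0521
```

View pics/s10.png

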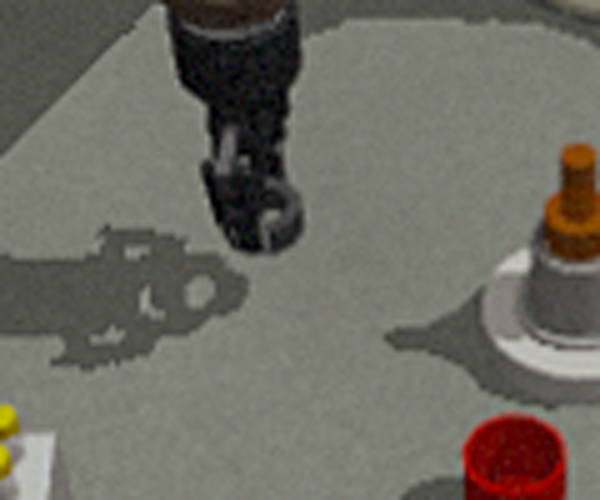

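Run:
```python
from h import *
cr=lambda p:((proj('scene',p)[0]-[205,110])*5).round(0)
for n,p in dict(ringc=(.4424,-.206,.075),ringyp=(.4424,-.179,.075),ringym=(.4424,-.233,.075),xp=(.4694,-.206,.0644),xm=(.4154,-.206,.0864),ftip=(.475,-.2053,.062),ffar=(.475,-.2053,.09)).items():print(n,cr(p))
save('scene',(235,130,275,170),15,'s11.png')
```

```text
ringc [257. 207.]
ringyp [298. 211.]
ringym [216. 204.]
xp [250. 248.]
xm [264. 166.]
ftip [249. 257.]
ffar [244. 225.]
```

View pics/s11.png

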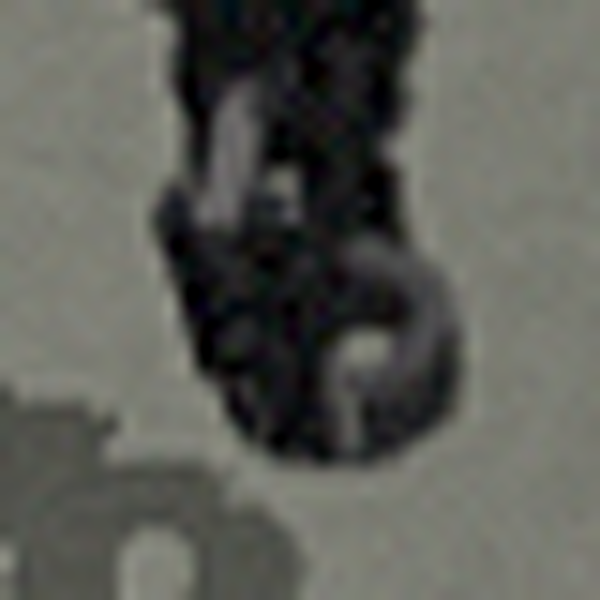

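Run:
```python
from h import *
from scipy.optimize import minimize
im=bot.camera('scene').astype(int).sum(2)/3
a=np.linspace(0,2*np.pi,80)
def ring(c,t,y0,z0,s=15):
    Rm=R.from_euler('xy',t).as_matrix()
    P=lambda r,z:((proj('scene',(Rm@np.c_[r*np.cos(a),r*np.sin(a),0*a+z].T).T+c)-[235,130]+.5)*s).astype(np.int32)
    return P
base=cv2.resize(bot.camera('scene')[130:170,235:275,::-1],None,fx=12,fy=12,interpolation=cv2.INTER_CUBIC)
out=[]
for t in([0,0],[-.3,0],[.3,0]):
    b=base.copy();P=ring(np.array([.4424,-.2045,.0585]),t,0,0,12)
    for r,z,col in((.027,.022,(0,255,0)),(.017,.022,(0,255,255)),(.027,0,(255,0,255))):cv2.polylines(b,[P(r,z)],True,col,1)
    out.append(b[60:420,60:330])
cv2.imwrite('pics/s12.png',np.hstack(out)[:600,:800])
```

```text
(no output)
```

View pics/s12.png

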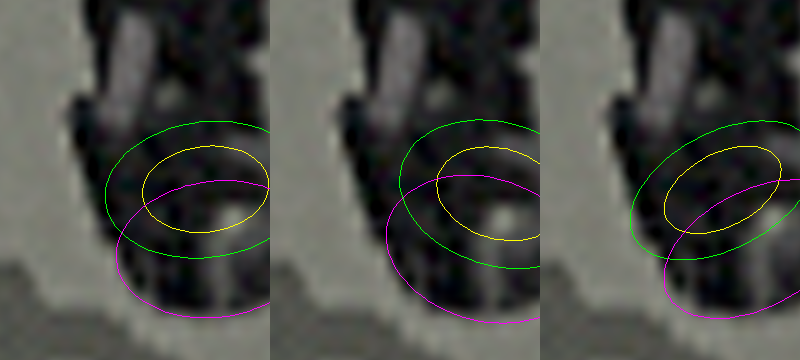

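The outline of a level ring (left panel) matches the picture: the lower edge at (215,315), and the bright spot at (235,215) inside the hole. So the ring hangs level. Now I'll measure the neck by its amber colour.

```bash
cat >> h.py <<'E'
def neck():
    "bottle x,y in the beaker from the amber pixels of neck and shoulder"
    from scipy.optimize import minimize
    M=[]
    for c in("scene","top"):
        im=bot.camera(c).astype(int);u=proj(c,[.457,.006,.12])[0].astype(int)
        m=((im[...,0]>1.6*im[...,2])&(im[...,1]>.3*im[...,0])).astype(float);w=np.zeros_like(m);w[u[1]-25:u[1]+25,u[0]-25:u[0]+25]=1;m*=w
        print(c,m.sum());
        if m.sum()>30:M.append((c,m))
    # compare neck silhouette alone on rows/cols above shoulder: use neck+upper body (z .06-.08 hidden part excluded)
    for S in [[m] for m in M]+[M]:
        f=lambda p:sum(np.abs(sil(c,[p[0],p[1],.033],[(.022,.066,.08),(.011,.08,.125)])-m).sum() for c,m in S)
        r=minimize(f,(.457,.006),method="Nelder-Mead",options=dict(initial_simplex=[[.457,.006],[.465,.006],[.457,.014]],xatol=2e-4))
        print([c for c,_ in S],r.x.round(4),round(r.fun,1))
E
python3 -c "
from h import *
neck()"; python3 -m pendant '[[[0,0,-3,0,0,0,0],[0,0,-3.5,0,0,0,0],[0,0,-3.5,0,0,0,0],[0,0,-3.5,0,0,0,0],[0,0,-2,0,0,0,0]]]'
```

```text
scene 229.0
top 365.0
['scene'] [0.4638 0.0042] 31.9
['top'] [0.4579 0.005 ] 30.6
['scene', 'top'] [0.4579 0.0044] 76.0
time: 22.6
ee_pos: [0.4373, -0.2015, 0.2088]
tcp_rot: [-178.8, -0.0, 91.3]
wrist_force: [0.8, -0.7, -2.3]
opening: 0.0518
```

```bash
python3 -m pendant '[[[2.5,0.3,0,-0.02,0,0.02,0],[3.5,0.4,0,0,0,0,0],[3.5,0.4,0,0,0,0,0],[3.5,0.4,0,0,0,0,0],[3.2,0.4,0,0,0,0,0]]]'|grep ee;  python3 -m pendant '[[[2,0.3,0,0,0,0,0],[0.5,0,0,0,0,0,0],[0,0,0,0,0,0,0],[0,0,0,0,0,0,0]]]'
```

```text
ee_pos: [0.4576, -0.0399, 0.2118]
time: 23.35
ee_pos: [0.4604, -0.0086, 0.2094]
tcp_rot: [179.9, 0.1, 89.9]
wrist_force: [0.9, -0.4, -2.4]
opening: 0.0518
```

```bash
python3 -m pendant '[[[1.2,-0.2,0.5,0,0,0,0],[0.1,0,1,0,0,0,0],[0,0,0.5,0,0,0,0],[0,0,0,0,0,0,0]]]'
python3 - <<'E'
from h import *
a=np.linspace(0,2*np.pi,60)
o=bot.get_obs()['ee_pos'];b=cv2.resize(bot.camera('scene')[120:190,290:350,::-1],None,fx=8,fy=8,interpolation=cv2.INTER_CUBIC)
for x,y,z,r,col in((o[0],o[1],o[2]-.004,.027,(255,0,255)),(o[0],o[1],o[2]+.018,.017,(0,255,255)),(.458,.005,.158,.011,(0,255,0)),(.458,.005,.113,.022,(0,255,0))):
    cv2.polylines(b,[((proj('scene',np.c_[x+r*np.cos(a),y+r*np.sin(a),0*a+z])-[290,120]+.5)*8).astype(np.int32)],True,col,1)
cv2.imwrite('pics/s13.png',b)
E
```

```text
time: 23.68
ee_pos: [0.4582, 0.0007, 0.1871]
tcp_rot: [180.0, 0.2, 89.7]
wrist_force: [-0.6, 0.6, -1.9]
opening: 0.0519
```

View pics/s13.png

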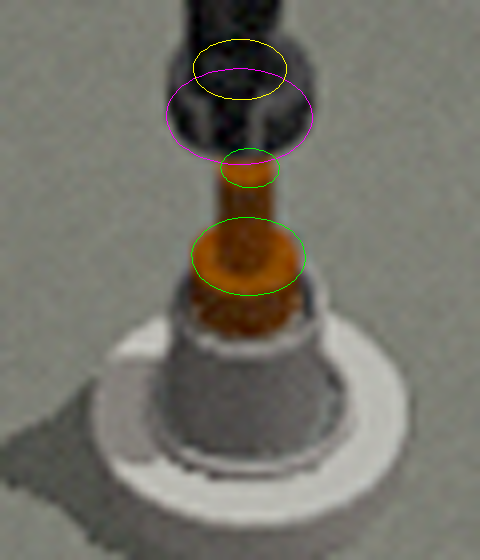

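The ring (240,110) is where its predicted outline lies, and the neck (247,190) is about 4 mm to +y. I'll correct and lower.

```bash
python3 -m pendant '[[[0.4,0,0.2,0,0,0,0],[0,0,0.3,0,0,0,0],[0,0,0,0,0,0,0]]]'; python3 -m pendant '[[[0,0,0.8,0,0,0,0],[0,0,0.8,0,0,0,0],[0,0,0.6,0,0,0,0],[0,0,0,0,0,0,0]]]'
```

```text
time: 23.98
ee_pos: [0.4584, 0.0032, 0.1824]
tcp_rot: [180.0, 0.2, 89.5]
wrist_force: [0.3, 0.0, -2.5]
opening: 0.052
time: 24.32
ee_pos: [0.4587, 0.0028, 0.1583]
tcp_rot: [179.9, 0.2, 89.5]
wrist_force: [-0.5, 0.8, -2.9]
opening: 0.0519
```

```bash
python3 -m pendant '[[[0.2,-0.05,0.8,0,0,0,0],[0,0,0.8,0,0,0,0],[0,0,0.8,0,0,0,0],[0,0,0.3,0,0,0,0],[0,0,0,0,0,0,0]]]'; python3 -m pendant '[[[0,0,0.4,0,0,0,0],[0,0,0.3,0,0,0,0]]]'
```

```text
time: 24.73
ee_pos: [0.4577, 0.0051, 0.1274]
tcp_rot: [-180.0, 0.2, 89.5]
wrist_force: [-0.7, 0.0, -2.8]
opening: 0.0518
time: 24.9
ee_pos: [0.4578, 0.0051, 0.1203]
tcp_rot: [180.0, 0.2, 89.5]
wrist_force: [-0.3, 0.3, -1.9]
opening: 0.052
```

```bash
python3 -m pendant '[[[0,0,0.3,0,0,0,0],[0,0,0.3,0,0,0,0]]]'
```

```text
time: 25.07
ee_pos: [0.4587, 0.0052, 0.1169]
tcp_rot: [179.8, 0.2, 89.5]
wrist_force: [-14.1, 0.8, 46.1]
opening: 0.052
```

The ring is on the shoulder; contact came at the expected height. Releasing.

```bash
python3 -m pendant '[[[0,0,0,0,0,0,0],[0,0,0.05,0,0,0,75],[0,0,0,0,0,0,100],[0,0,0,0,0,0,100],[0,0,0,0,0,0,100]]]'; python3 -m pendant '[[[0,0,-1,0,0,0,100],[0,0,-2,0,0,0,100],[0,0,-3,0,0,0,100],[0,0,-3,0,0,0,100],[0,0,-2,0,0,0,100]]]'
python3 - <<'E'
from h import *
neck()
a=np.linspace(0,2*np.pi,60)
b=cv2.resize(bot.camera('scene')[120:190,290:350,::-1],None,fx=8,fy=8,interpolation=cv2.INTER_CUBIC)
for x,y,z,r,col in((.458,.0045,.113,.027,(255,0,255)),(.458,.0045,.135,.027,(0,255,255)),(.458,.0045,.158,.011,(0,255,0))):
    cv2.polylines(b,[((proj('scene',np.c_[x+r*np.cos(a),y+r*np.sin(a),0*a+z])-[290,120]+.5)*8).astype(np.int32)],True,col,1)
cv2.imwrite('pics/s14.png',b)
E
```

```text
time: 25.48
ee_pos: [0.4602, 0.0051, 0.1192]
tcp_rot: [179.4, 0.2, 89.5]
wrist_force: [-0.3, 0.8, 0.3]
opening: 0.0852
time: 25.9
ee_pos: [0.4563, 0.0054, 0.2297]
tcp_rot: [180.0, 0.2, 89.5]
wrist_force: [0.7, 0.5, 0.0]
opening: 0.0856
scene 151.0
top 0.0
['scene'] [0.4662 0.0048] 107.1
['scene'] [0.4662 0.0048] 107.1
```

View pics/s14.png

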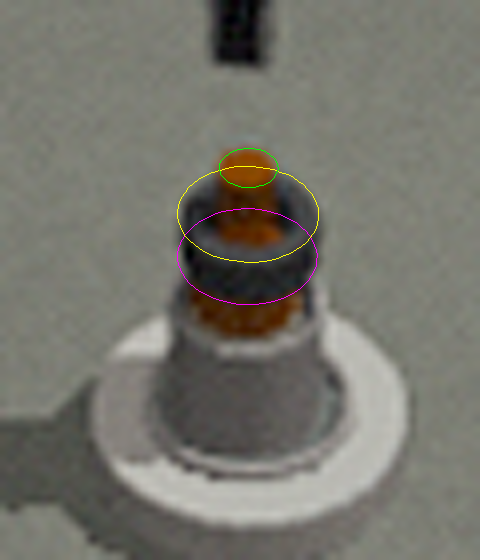

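The ring (247,245) lies flat on the shoulder around the neck. On to the cap, the one black piece, at (0.4665,0.2255).

```bash
python3 -m pendant '[[[2.5,0.1,0,0,0,0,100],[3.5,0.2,0,0,0,0,100],[3.5,0.2,0,0,0,0,100],[3.5,0.2,0,0,0,0,100],[3.5,0.2,0,0,0,0,100]]]'|grep ee;  python3 -m pendant '[[[3,0.1,0,0,0,0,100],[0.8,0,1,0,0,0,100],[0,0,2,0,0,0,100],[0,0,1,0,0,0,100],[0,0,0,0,0,0,100]]]'
```

```text
ee_pos: [0.4672, 0.1705, 0.2254]
time: 26.88
ee_pos: [0.4665, 0.2161, 0.178]
tcp_rot: [-179.5, 0.5, 89.4]
wrist_force: [-0.6, -0.4, -0.1]
opening: 0.0851
```

```bash
python3 -m pendant '[[[0.95,0,2,0,0,0,100],[0,0,3,0,0,0,100],[0,0,3,0,0,0,100],[0,0,2,0,0,0,100],[0,0,0,0,0,0,100]]]';  python3 -c "
from h import *
bot.camera('scene');bot.camera('top');fit('cap',(.4665,.2255))"
```

```text
time: 27.3
ee_pos: [0.466, 0.2213, 0.0756]
tcp_rot: [-179.6, 0.5, 89.1]
wrist_force: [-0.3, -0.2, 0.3]
opening: 0.0854
cap scene [0.4681 0.2244] 0.221
cap top [0.4652 0.2148] 1.157
cap both [0.4664 0.2247] 1.403
```

```bash
python3 -m pendant '[[[0.4,0.05,2,0,0,0,100],[0,0,2,0,0,0,100],[0,0,1.3,0,0,0,100],[0,0,0.5,0,0,0,100],[0,0,0,0,0,0,100]]]'
```

```text
time: 27.92
ee_pos: [0.4754, 0.2289, 0.032]
tcp_rot: [179.2, -0.1, 89.0]
wrist_force: [0.5, 0.5, 0.6]
opening: 0.0853
```

```bash
python3 -m pendant '[[[-0.35,-0.85,0,0.014,0,0,100],[0,0,0,0,0,0,100],[0,0,0,0,0,0,100]]]'
```

```text
time: 28.17
ee_pos: [0.4676, 0.2259, 0.0359]
tcp_rot: [179.9, -0.2, 89.0]
wrist_force: [0.4, 0.4, 0.5]
opening: 0.0852
```

```bash
python3 -m pendant '[[[-0.1,-0.1,1,0,0,0,100],[0,0,0.8,0,0,0,100],[0,0,0.5,0,0,0,100],[0,0,0,0,0,0,100]]]'; python3 -m pendant '[[[0,0,0,0,0,0,60],[0,0,0,0,0,0,54],[0,0,0,0,0,0,50],[0,0,0,0,0,0,45]]]' 30
```

```text
time: 28.5
ee_pos: [0.4676, 0.2253, 0.0128]
tcp_rot: [179.7, -0.3, 89.0]
wrist_force: [-0.4, -0.1, -0.1]
opening: 0.0854
time: 28.83
ee_pos: [0.4672, 0.2251, 0.012]
tcp_rot: [179.8, -0.3, 89.0]
wrist_force: [-4.3, -2.8, 8.8]
opening: 0.0402
```

```bash
python3 -m pendant '[[[0,0,0,0,0,0,0],[0,0,0,0,0,0,0],[0,0,0,0,0,0,0],[0,0,0,0,0,0,0]]]' 35; python3 -m pendant '[[[0,0,-1,0,0,0,0],[0,0,-2,0,0,0,0],[0,0,-3,0,0,0,0],[0,0,-3,0,0,0,0],[0,0,-3,0,0,0,0]]]'; python3 -m pendant '[[[0,0,-3,0,0,0,0],[0,0,-2,0,0,0,0],[0,0,-1,0,0,0,0],[0,0,0,0,0,0,0]]]'
```

```text
time: 29.17
ee_pos: [0.4675, 0.2253, 0.0125]
tcp_rot: [179.7, -0.3, 89.0]
wrist_force: [-0.2, 0.1, -0.6]
opening: 0.04
time: 29.58
ee_pos: [0.463, 0.2228, 0.1318]
tcp_rot: [-179.6, 0.0, 89.0]
wrist_force: [1.6, 0.7, -0.1]
opening: 0.0397
time: 29.92
ee_pos: [0.4645, 0.2233, 0.2053]
tcp_rot: [179.8, -0.3, 89.0]
wrist_force: [-0.1, 0.6, -1.2]
opening: 0.0397
```

```bash
python3 -m pendant '[[[-2.5,0,0,0,0,0,0],[-3.5,0,0,0,0,0,0],[-3.5,-0.1,0,0,0,0,0],[-3.5,-0.1,0,0,0,0,0],[-3.2,0,0,0,0,0,0]]]'|grep ee;  python3 -m pendant '[[[-2.5,0,0,0,0,0,0],[-1,0,0,0,0,0,0],[-0.3,0,0,0,0,0,0],[0,0,0,0,0,0,0]]]'
```

```text
ee_pos: [0.4593, 0.0612, 0.2038]
time: 30.67
ee_pos: [0.457, 0.016, 0.202]
tcp_rot: [179.8, -0.3, 89.2]
wrist_force: [-1.0, 0.2, -0.8]
opening: 0.0397
```

```bash
python3 -m pendant '[[[-1.1,0.1,0.4,0,0,0,0],[0,0,0.6,0,0,0,0],[0,0,0.3,0,0,0,0],[0,0,0,0,0,0,0]]]'
python3 - <<'E'
from h import *
a=np.linspace(0,2*np.pi,60);o=bot.get_obs()['ee_pos']
b=cv2.resize(bot.camera('scene')[110:190,290:350,::-1],None,fx=7,fy=7,interpolation=cv2.INTER_CUBIC)
for x,y,z,r,col in((o[0],o[1],o[2]-.0125,.0205,(255,0,255)),(o[0],o[1],o[2]+.0175,.0205,(0,255,255)),(.458,.0045,.158,.011,(0,255,0))):
    cv2.polylines(b,[((proj('scene',np.c_[x+r*np.cos(a),y+r*np.sin(a),0*a+z])-[290,110]+.5)*7).astype(np.int32)],True,col,1)
cv2.imwrite('pics/s15.png',b)
# numeric: dark-cap and amber-neck columns in the scene
im=bot.camera('scene').astype(int)
m=(im[...,0]>1.6*im[...,2])
for r in range(132,156):
    d=np.where(im[r,300:345].sum(1)<150)[0]+300;n=np.where(m[r,300:345])[0]+300
    print(r,'dark',(d.min(),d.max()) if len(d) else None,'amber',(n.min(),n.max()) if len(n) else None)
print(proj('scene',[[o[0],o[1],o[2]-.0125],[.458,.0045,.158]]),o)
E
```

```text
time: 31.0
ee_pos: [0.4577, 0.0074, 0.1872]
tcp_rot: [179.9, -0.4, 89.3]
wrist_force: [-0.5, -0.2, -0.9]
opening: 0.0398
132 dark (np.int64(316), np.int64(328)) amber (np.int64(321), np.int64(321))
133 dark (np.int64(316), np.int64(328)) amber None
134 dark (np.int64(316), np.int64(328)) amber (np.int64(326), np.int64(326))
135 dark (np.int64(316), np.int64(328)) amber None
136 dark (np.int64(316), np.int64(327)) amber None
137 dark (np.int64(316), np.int64(327)) amber None
138 dark (np.int64(317), np.int64(327)) amber None
139 dark (np.int64(318), np.int64(325)) amber (np.int64(318), np.int64(318))
140 dark (np.int64(320), np.int64(323)) amber (np.int64(317), np.int64(323))
141 dark None amber (np.int64(317), np.int64(323))
142 dark None amber (np.int64(317), np.int64(323))
143 dark (np.int64(317), np.int64(323)) amber (np.int64(317), np.int64(323))
144 dark (np.int64(315), np.int64(324)) amber (np.int64(317), np.int64(324))
145 dark (np.int64(314), np.int64(325)) amber (np.int64(317), np.int64(324))
146 dark (np.int64(313), np.int64(326)) amber (np.int64(317), np.int64(324))
147 dark (np.int64(313), np.int64(326)) amber (np.int64(316), np.int64(324))
148 dark (np.int64(313), np.int64(326)) amber (np.int64(317), np.int64(324))
149 dark (np.int64(313), np.int64(322)) amber (np.int64(317), np.int64(325))
150 dark (np.int64(313), np.int64(314)) amber (np.int64(319), np.int64(323))
151 dark (np.int64(313), np.int64(328)) amber None
152 dark (np.int64(313), np.int64(328)) amber None
153 dark (np.int64(313), np.int64(328)) amber None
154 dark (np.int64(314), np.int64(327)) amber None
155 dark (np.int64(314), np.int64(327)) amber (np.int64(314), np.int64(314))
[[321.66052805 136.24342081]
 [320.60886048 140.48813607]] [0.45774915 0.00741305 0.18724422]
```

In the scene image the cap (columns 316–328) hangs level, about 3.5 mm to +y of the neck (317–323). I'll correct and lower.

```bash
python3 -m pendant '[[[-0.35,0,0.3,0,0,0,0],[0,0,0.3,0,0,0,0],[0,0,0,0,0,0,0]]]'; python3 -m pendant '[[[0,0,0.4,0,0,0,0],[0,0,0.4,0,0,0,0],[0,0,0,0,0,0,0]]]'
```

```text
time: 31.35
ee_pos: [0.4581, 0.005, 0.1817]
tcp_rot: [179.8, -0.4, 89.4]
wrist_force: [-0.6, 0.3, -0.3]
opening: 0.0393
time: 31.6
ee_pos: [0.4582, 0.0052, 0.173]
tcp_rot: [179.8, -0.4, 89.4]
wrist_force: [-0.4, 0.6, -0.0]
opening: 0.0397
```

```bash
python3 -m pendant '[[[-0.12,0,0.3,0,0,0,0],[0,0,0.3,0,0,0,0]]]'; python3 -m pendant '[[[0,0,0.4,0,0,0,0],[0,0,0.3,0,0,0,0]]]'
```

```text
time: 31.77
ee_pos: [0.4583, 0.004, 0.1667]
tcp_rot: [179.8, -0.4, 89.4]
wrist_force: [0.5, -0.6, -1.2]
opening: 0.0397
time: 31.93
ee_pos: [0.4583, 0.0039, 0.1591]
tcp_rot: [179.8, -0.4, 89.4]
wrist_force: [-0.5, 0.2, -0.0]
opening: 0.0399
```

Now over the neck without contact. Seating is expected at z of about 0.1505.

```bash
python3 -m pendant '[[[0,0,0.3,0,0,0,0],[0,0,0.3,0,0,0,0]]]'|grep -v rot; python3 -m pendant '[[[0,0,0.2,0,0,0,0],[0,0,0.2,0,0,0,0]]]'|grep -v rot
```

```text
time: 32.1
ee_pos: [0.4583, 0.0039, 0.1522]
wrist_force: [-0.7, -1.0, -0.7]
opening: 0.0395
time: 32.27
ee_pos: [0.4591, 0.0039, 0.1499]
wrist_force: [-5.0, 0.1, 32.3]
opening: 0.0397
```

```bash
python3 -m pendant '[[[0,0,0,0,0,0,0],[0,0,0,0,0,0,60],[0,0,0,0,0,0,90],[0,0,0,0,0,0,90],[0,0,0,0,0,0,90]]]'; python3 -m pendant '[[[0,0,-1,0,0,0,100],[0,0,-2,0,0,0,100],[0,0,-3,0,0,0,100],[0,0,-3,0,0,0,100],[0,0,-2,0,0,0,100]]]';python3 -m pendant '[[[2,0,-1,0,0,0,100],[3,0,0,0,0,0,100],[3,0,0,0,0,0,100],[2,0,0,0,0,0,100],[0,0,0,0,0,0,100]]]'
python3 - <<'E'
from h import *
a=np.linspace(0,2*np.pi,60)
P=[]
for c in('scene','top'):
    x,y=proj(c,[.458,.0045,.1])[0].astype(int)-[35,32]
    b=cv2.resize(bot.camera(c)[y:y+70,x:x+70,::-1],None,fx=5.7,fy=5.7,interpolation=cv2.INTER_CUBIC);P.append(b)
    for z,r,col in((.138,.0205,(255,0,255)),(.168,.0205,(0,255,255)),(.135,.027,(0,255,0)),(.09,.031,(255,128,0))):
        cv2.polylines(b,[((proj(c,np.c_[.458+r*np.cos(a),.0045+r*np.sin(a),0*a+z])-[x,y]+.5)*5.7).astype(np.int32)],True,col,1)
cv2.imwrite('pics/end.png',np.hstack(P)[:,:800])
E
```

```text
time: 32.68
ee_pos: [0.4598, 0.0039, 0.1511]
tcp_rot: [179.4, -0.4, 89.4]
wrist_force: [0.5, 1.1, 0.2]
opening: 0.077
time: 33.1
ee_pos: [0.4559, 0.0032, 0.2614]
tcp_rot: [-180.0, -0.4, 89.4]
wrist_force: [0.0, 0.3, 0.5]
opening: 0.0857
time: 33.52
ee_pos: [0.4585, 0.1058, 0.282]
tcp_rot: [179.5, -0.4, 89.1]
wrist_force: [0.9, 0.3, -0.1]
opening: 0.0851
```

View pics/end.png

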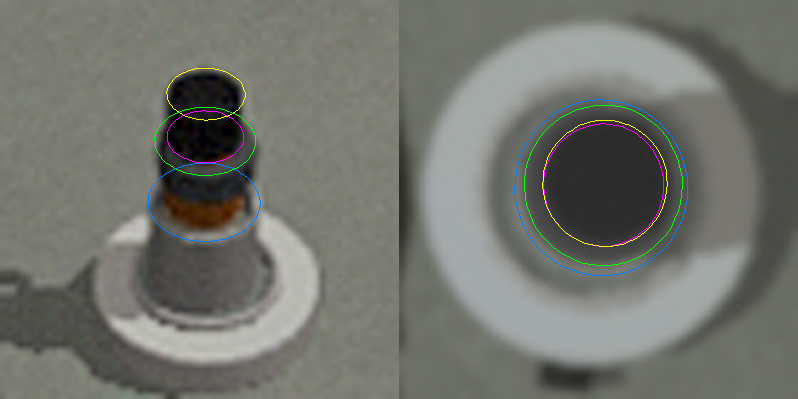

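The cap (205,110) sits on the neck, the ring (205,170) on the shoulder and the beaker in the rim. All are upright and match the expected seated outlines in both cameras. Handing in.

```bash
python3 -m pendant '[[[0,0,0,0,0,0,100],[0,0,0,0,0,0,100],[0,0,0,0,0,0,100]]]'|grep -v rot; python3 -c "
from h import *
print(bot.job_done())"
```

```text
time: 33.87
ee_pos: [0.4583, 0.1018, 0.2822]
wrist_force: [0.8, -0.1, 0.8]
opening: 0.0856
the job is handed in; nothing more can be done
None
```

The steel beaker, bottle, weight ring and cap were placed in that order, each released before the next, and the job was handed in at about 34 s of the 112 s allowed. The hand-in reports no verdict.

- **Final check:** in both cameras the stack stands upright, and the ring, cap and beaker-rim outlines match their expected seated outlines to within about 2–3 mm. The gripper is empty and clear of everything.
- **Contact on placing:** the beaker, bottle, ring and cap met resistance at their expected heights, with brief pushes of about 44, 48, 46 and 32 N at the wrist (limit 120 N). The bottle went down at a few cm/s.
- **Checks that failed or disagreed:**
  - The silhouette fit of the bottle inside the beaker was void, because the beaker hides its body.
  - The amber-pixel fit of the neck differed by 6 mm in x between the cameras. I used the top camera's value, and the ring and cap went on without side contact.
  - Some top-camera fits were spoiled by the arm.
- **Not re-measured:** I did not measure the rack, jar and pad again at the end. The arm was never steered near them.

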